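# Sieve the small pipe caps out of a mixed load

## Robot

A 7-joint arm with a two-finger parallel gripper is mounted at the origin on a cart in front of the work surface, level with it; the furniture and walls round the work are solid. World frame = base frame: x ahead of the robot, y to its left, z up, the work surface at z = 0. Lengths are in m, angles in rad, forces in N, time in s.
With the tool pointing down it reaches from about 0.4 to 0.85 m from the base axis. Payload 4.5 kg.
Tool frame: the origin (TCP) lies at the very end of the fingers, on their centre line; the grasp point (between the pads) lies 19 mm behind it (r.pinch_z is the distance from the TCP to the grasp point, in m); z points along the fingers, y is the line along which they close (so a half turn about z gives the same grasp; the last joint's range is limited). The gripper opens to 88 mm and grips with 3 to 60 N. Pads are 18 mm wide; open, the fingers measure 123 mm over their backs; the gripper's body (75 mm by 187 mm) begins 45 mm behind the grasp point.
Start: joints at [1.295, 0.689, -0.195, 1.565, 0.157, 0.902, -0.215], TCP at [0.191, -0.595, 0.239] pointing down, gripper open.
Joint ranges: [-3.01, 3.01], [-0.46, 2.08], [-1.47, 1.51], [0.13, 2.56], [-1, 4.14], [0.04, 2.09], [-2.66, 2.66]. Speed limits (rad/s): [2.57, 2.57, 3.14, 3.14, 3.14, 3.14, 3.14].

## Interface

Orientations are given as a unit quaternion [x, y, z, w].
In Python, from plant import r, cams gives the robot as it stands.
- The arm moves only by the shell command python3 -m pendant 'ROWS' [FORCE]. ROWS is JSON, a list of rows, each a list of 3 entries, a list of its own where there are three numbers: the closure, from -1 (fully open) to 1 (shut), then the shift along the tool's x, y, z in mm, then the turn, a rotation vector about the tool's x, y, z in degrees. A call has 1 to 8 rows; each row shifts and turns the commanded pose from where the row before left it, along the tool's axes as they then stand; what a row does not reach is not made up. A row lasts 1/8 s, in which the tool goes at most 62.5 mm and 10.7 degrees, less where a joint would pass 70% of its speed; a pose out of reach is approached as far as the arm can. A call with a gripper value outside its range is refused whole. The fingers move at their own pace and stop on an object; FORCE is the grip in N (left out, the last holds). Time passes only in rows, so rows that do not move let the fingers close. It gives the time, the measured TCP pose, the force, the opening and the grip force at its end, in the units of the state.
- r.get_state(): the state, without advancing time (a new reading comes with each control period).
- cams.snapshot(name): name is "scene" or "top" or "wrist"; returns a dict with "img" (420x560x3 uint8, red, green, blue), "camera_matrix" (3x3 intrinsics, pixels), "camera_from_world" (4x4, takes a point from world to camera coordinates); the wrist camera has in their place "tool_from_camera" (4x4, takes a point from camera to tool coordinates, whose origin is the TCP and whose axes are the flange's). Camera axes: x right, y up, looking along -z (the intrinsics and any distortion apply to the point x, -y, -z); pixel columns grow to the right and rows downward; lengths in m; the calibration is good to about 2 mm. A picture is of the moment at which its call begins: read the wrist's pose just before it. There is no depth.
- r.finish_job(): hands the job in; it is judged then, once.
The state is a dict: "clock": time; "q": joint angles; "qd": joint speeds; "joint_torque": joint torques, N m; "tool_pos": TCP position; "eef_rot": TCP orientation; "contact_force": force on the tool from outside, world axes, zero at the start; "moment": the same for the moment, N m; "opening": opening from 0.0 (shut) to 1.0 (fully open); "finger_force": force on a finger pad.
Only numpy, scipy, OpenCV 4.12 (cv2) and the standard library are available. Lean on these libraries where they do the work, as an engineer would, in place of code of your own. Each camera call takes 0.05 s, during which the arm holds its last target. There are 200 camera calls.

## Task

Draw the loaded sieve out of its low rack onto the open bench until its bridge handle is well clear of the rack's roof and let go of it, then take it again by that handle. Keeping it level, carry it over the grey catch tray and shake it side to side until every small brass cap has dropped through into the tray and only the two large caps are left in the sieve. Then set the sieve gently down, square in the middle of the spring scale's pan, so that the pan carries it with the large caps in it, let go, and leave the other things on the bench where they are.

Things in the scene. Friction and masses are not known exactly. Their poses are not given: they have to be found in the camera images.
- rack: Fixed plywood rack, 224 mm wide (y), 144 mm high, open at the front (-x): two upright cheeks, 200 mm apart inside, a back stop at x = +82 mm and a roof with its underside at 132 mm; cheeks and roof reach from x = -44 to +90 mm. Origin: at bench height, midway between the cheeks, about where the centre of the sieve starts; -x points straight out of the front.
- sieve_center (a point): Loose rectangular aluminium sieve, 158 mm (its x) by 174 mm (its y), walls 4 mm thick, rim 50 mm above its feet, about 0.3 kg empty. It starts on the bench in the rack, its bridge handle under the roof. The point is its centre, 28 mm above its feet; z is up, -x points to the front pull.
- sieve_floor (a point): Centre of the sieve floor's top, 10 mm above the feet. Three slots 34 mm wide run along x at y = -60, 0, +60 mm; the two solid strips between, 26 mm wide at y = -30 and +30 mm, carry the small caps. Caps slide (friction about 0.3) when it is shaken along y at over 3 m/s2 or tilted over 15 degrees; slow level carrying leaves them. Axes as the sieve.
- sieve_bridge (a point): Middle of the sieve's bridge handle, a black flat-sided grip above the sieve's centre: 92 mm long along the sieve's x, 16 mm wide (y), 26 mm high; the point is its centre, 100 mm above the feet. Free space below it down to the caps (about 48 mm above the feet). Axes as the sieve.
- sieve_pull (a point): Grip point of the sieve's front pull, a black upright tab on the front wall: 14 mm thick (y), 34 mm high, sticking out 56 mm along the sieve's -x; the point is 115 mm in front of the sieve's centre and 29 mm above the feet, the middle of its height. Outside the rack at the start. Axes as the sieve.
- small1_center (a point): Small brass pipe cap, 26 mm across, 20 mm high, 30 g; the point is its centre. One of four alike; it fits through the sieve's slots.
- small2_center (a point): Small brass pipe cap, 26 mm across, 20 mm high, 30 g; the point is its centre. One of four alike; it fits through the sieve's slots.
- small3_center (a point): Small brass pipe cap, 26 mm across, 20 mm high, 30 g; the point is its centre. One of four alike; it fits through the sieve's slots.
- small4_center (a point): Small brass pipe cap, 26 mm across, 20 mm high, 30 g; the point is its centre. One of four alike; it fits through the sieve's slots.
- large1_center (a point): Large brass pipe cap, 72 mm across, 38 mm high, about 110 g; the point is its centre. One of two alike; it cannot pass the slots.
- large2_center (a point): Large brass pipe cap, 72 mm across, 38 mm high, about 110 g; the point is its centre. One of two alike; it cannot pass the slots.
- tray_in (a point): Centre of the inner floor of the fixed open grey plastic catch tray, 4 mm above the bench; the tray is 220 mm (x) by 270 mm (y) outside, 60 mm high, walls 4 mm. Axes along its sides. It and the scale may have changed places.
- pan_top (a point): Centre of the top of the spring scale's flat steel pan, 190 mm (x) by 200 mm (y), about 71 mm above the bench when empty, on a low grey housing that stays fixed. Axes along its sides; it only moves up and down.
- scale_pan (a joint): How far the pan has sunk (m): 0 empty, 0.028 at its stop. It takes about 420 N per metre, so the sieve with the two large caps sinks it by about 12 mm.
- driver: Bystander: red screwdriver, 200 mm long, lying at the back of the bench; origin under its middle.
- white_tub: Bystander: small white lidded tub, 64 mm across, 66 mm high, at the back; origin under its centre.
- glue: Bystander: small white adhesive bottle, 25 mm across, 80 mm high, at the back; origin under its centre.
There are look-alikes about, which are no part of the job. What is shaped like the part that bears large1_center but blue is not meant. Leave any blue look-alike of the part that bears large2_center alone.

How it is judged:
On the way, in this order (a step that is already met when the one before it is completed fails the run):
1. the sieve stands on the bench drawn at least 100 mm out of its rack, let go and at rest (x of sieve_center in the frame of rack below -0.1 m and height (world z) of sieve_center below 0.034 m and contact force between the fingers and sieve below 0.1 N and linear speed of sieve below 0.02 m/s), for 0.2 s.
2. the sieve is held by its bridge handle above the tray, all four small caps have dropped through into the tray and both large caps are in the sieve (distance between the grasp point and sieve_bridge below 0.045 m and contact force between the fingers and sieve above 0.5 N and height (world z) of sieve_center above 0.08 m and horizontal distance between sieve_center and tray_in below 0.1 m and x of small1_center in the frame of tray_in between -0.106 and 0.106 m and y of small1_center in the frame of tray_in between -0.131 and 0.131 m and z of small1_center in the frame of tray_in between 0 and 0.05 m and x of small2_center in the frame of tray_in between -0.106 and 0.106 m and y of small2_center in the frame of tray_in between -0.131 and 0.131 m and z of small2_center in the frame of tray_in between 0 and 0.05 m and x of small3_center in the frame of tray_in between -0.106 and 0.106 m and y of small3_center in the frame of tray_in between -0.131 and 0.131 m and z of small3_center in the frame of tray_in between 0 and 0.05 m and x of small4_center in the frame of tray_in between -0.106 and 0.106 m and y of small4_center in the frame of tray_in between -0.131 and 0.131 m and z of small4_center in the frame of tray_in between 0 and 0.05 m and x of large1_center in the frame of sieve_center between -0.06 and 0.06 m and y of large1_center in the frame of sieve_center between -0.07 and 0.07 m and z of large1_center in the frame of sieve_center between -0.03 and 0.03 m and x of large2_center in the frame of sieve_center between -0.06 and 0.06 m and y of large2_center in the frame of sieve_center between -0.07 and 0.07 m and z of large2_center in the frame of sieve_center between -0.03 and 0.03 m), for 0.1 s.
At the end, for the whole second after the job is handed in: The sieve stands upright on the scale's pan, released and at rest, its centre within 35 mm of the pan's centre and its sides within 15 degrees of the pan's, the pan sunk at least 7 mm under it; both large caps are in the sieve and all four small caps are in the tray (horizontal distance between sieve_center and pan_top below 0.035 m and angle between the x axis of sieve_center and the x axis of pan_top, either way round below 0.26 rad and angle between sieve_center's own z axis and vertical below 0.1 rad and z of sieve_center in the frame of pan_top between 0.02 and 0.035 m and value of joint scale_pan above 0.007 m and linear speed of sieve below 0.02 m/s and contact force between the fingers and sieve below 0.1 N and x of small1_center in the frame of tray_in between -0.106 and 0.106 m and y of small1_center in the frame of tray_in between -0.131 and 0.131 m and z of small1_center in the frame of tray_in between 0 and 0.05 m and x of small2_center in the frame of tray_in between -0.106 and 0.106 m and y of small2_center in the frame of tray_in between -0.131 and 0.131 m and z of small2_center in the frame of tray_in between 0 and 0.05 m and x of small3_center in the frame of tray_in between -0.106 and 0.106 m and y of small3_center in the frame of tray_in between -0.131 and 0.131 m and z of small3_center in the frame of tray_in between 0 and 0.05 m and x of small4_center in the frame of tray_in between -0.106 and 0.106 m and y of small4_center in the frame of tray_in between -0.131 and 0.131 m and z of small4_center in the frame of tray_in between 0 and 0.05 m and x of large1_center in the frame of sieve_center between -0.06 and 0.06 m and y of large1_center in the frame of sieve_center between -0.07 and 0.07 m and z of large1_center in the frame of sieve_center between -0.03 and 0.03 m and x of large2_center in the frame of sieve_center between -0.06 and 0.06 m and y of large2_center in the frame of sieve_center between -0.07 and 0.07 m and z of large2_center in the frame of sieve_center between -0.03 and 0.03 m); the robot touches nothing.
It fails at once if the sieve tipped more than about 14 degrees (angle between sieve_center's own z axis and vertical above 0.25 rad).
It fails at once if the pan driven down to near its stop (sieve slammed down) (value of joint scale_pan above 0.025 m).
It fails at once if a bystander moved more than 30 mm (distance of any of driver, white_tub, glue from where it was at the start of the episode above 0.03 m).
It also fails if it takes over 67 s, if anything falls off the work surface, if the arm or the gripper's body presses on something with over 40 N, if the wrist force passes 120 N, or if a joint passes its speed limit or range.

## Working session

There is one attempt and no reset: what is moved stays moved. The work goes in short steps, Python scripts to look and compute and a shell command to move; the robot and the scene stay as the last step left them, time stands still between calls to the robot, and variables do not carry over. Pictures are saved under pics/ and viewed, at most 10 in all, crops included, and the job is handed in when it is done.

```bash
ls; mkdir -p pics
python3 - <<'E'
from plant import r,cams
import cv2,numpy as np
s=r.get_state(); print({k:np.round(v,3).tolist() for k,v in s.items()}, r.pinch_z)
for n in("scene","top"):
    d=cams.snapshot(n); cv2.imwrite(f"pics/{n}0.png",d["img"][:,:,::-1]); print(n,d["camera_matrix"],d["camera_from_world"],[k for k in d])
    np.savez(f"{n}0.npz",**{k:d[k] for k in d})
E
```

```text
pics
{'clock': 0.0, 'q': [1.295, 0.69, -0.194, 1.566, 0.157, 0.902, -0.215], 'qd': [0.002, -0.001, 0.001, 0.0, 0.002, 0.001, -0.0], 'joint_torque': [0.001, -52.757, -1.267, -15.343, -0.053, 0.006, 0.0], 'tool_pos': [0.19, -0.595, 0.238], 'eef_rot': [0.988, 0.154, -0.0, -0.001], 'contact_force': [-0.042, 0.074, 0.157], 'moment': [-0.029, 0.026, -0.049], 'finger_force': 0.0, 'opening': 1.0} 0.0187
scene [[445.13228452   0.         273.70681534]
 [  0.         445.13228452 207.78653853]
 [  0.           0.           1.        ]] [[-0.67261975 -0.7399286  -0.00939859  0.38313724]
 [ 0.50683609 -0.4699107   0.72270403 -0.32382342]
 [-0.53916588  0.48134146  0.69109373 -1.01320825]
 [ 0.          0.          0.          1.        ]] ['img', 'camera_matrix', 'camera_from_world']
top [[407.31562912   0.         287.347222  ]
 [  0.         407.31562912 207.0156193 ]
 [  0.           0.           1.        ]] [[ 0.01196011 -0.99992645 -0.00201161  0.03722425]
 [ 0.98962879  0.01154889  0.14318338 -0.5313832 ]
 [-0.14314962 -0.00370323  0.98969413 -1.10493898]
 [ 0.          0.          0.          1.        ]] ['img', 'camera_matrix', 'camera_from_world']
```

View pics/scene0.png

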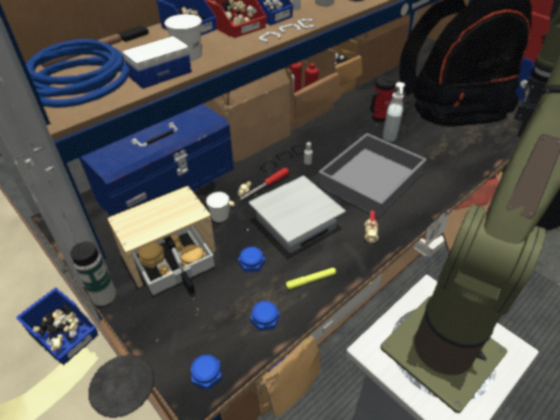

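View pics/top0.png

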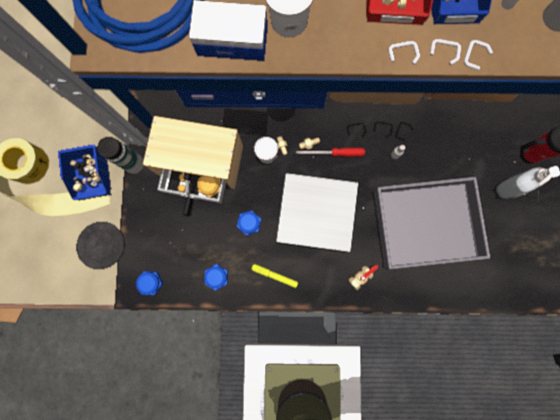

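Scene view: rack with sieve at about (165,240), pull at (190,280), pan at (297,212), tray at (373,168). Top view: rack roof at (190,145), pull at (187,205), pan at (318,212) and tray at (433,222). Three blue look-alike caps sit at top (249,222), (215,277) and (148,283). The brass caps are the ones inside the sieve, at (185,185) and (208,185). Next I'll confirm this in one enlarged crop.

```bash
cat > h.py <<'E'
import numpy as np,cv2
def bp(d,uv,z):
    K=d["camera_matrix"];T=d["camera_from_world"];R=T[:3,:3];t=T[:3,3]
    uv=np.atleast_2d(uv).astype(float)
    c=np.c_[(uv[:,0]-K[0,2])/K[0,0],-(uv[:,1]-K[1,2])/K[1,1],-np.ones(len(uv))]
    o=-R.T@t; w=c@R
    return o+w*((z-o[2])/w[:,2])[:,None]
def proj(d,P):
    K=d["camera_matrix"];T=d["camera_from_world"]
    c=np.atleast_2d(P)@T[:3,:3].T+T[:3,3]
    return np.c_[K[0,0]*c[:,0]/-c[:,2]+K[0,2],K[1,1]*-c[:,1]/-c[:,2]+K[1,2]]
E
python3 - <<'E'
import numpy as np,cv2
from h import *
s=np.load("scene0.npz");t=np.load("top0.npz")
a=cv2.resize(t["img"][110:230,130:260][:,:,::-1],None,fx=3,fy=5*.6,interpolation=cv2.INTER_CUBIC)
b=cv2.resize(s["img"][185:305,95:225][:,:,::-1],None,fx=3,fy=3,interpolation=cv2.INTER_CUBIC)
c=cv2.resize(t["img"][160:280,265:525][:,:,::-1],None,fx=2,fy=2,interpolation=cv2.INTER_CUBIC)
o=np.zeros((600,780,3),np.uint8);o[:360,:390]=a;o[:360,390:]=b;o[360:600,:520]=c
cv2.imwrite("pics/crop1.png",o)
print(bp(t,[[318,212]],.071),bp(t,[[433,222]],.004),bp(t,[[187,205]],.046),bp(t,[[190,145]],.144),bp(t,[[249,222],[215,277],[148,283]],.03))
E
```

```text
[[ 0.51344709 -0.04016547  0.071     ]] [[ 0.49723386 -0.37552176  0.004     ]] [[0.53220482 0.32358451 0.046     ]] [[0.67575626 0.29843822 0.144     ]] [[0.48826087 0.15087808 0.03      ]
 [0.33464531 0.24083627 0.03      ]
 [0.31613748 0.42485106 0.03      ]]
```

View pics/crop1.png

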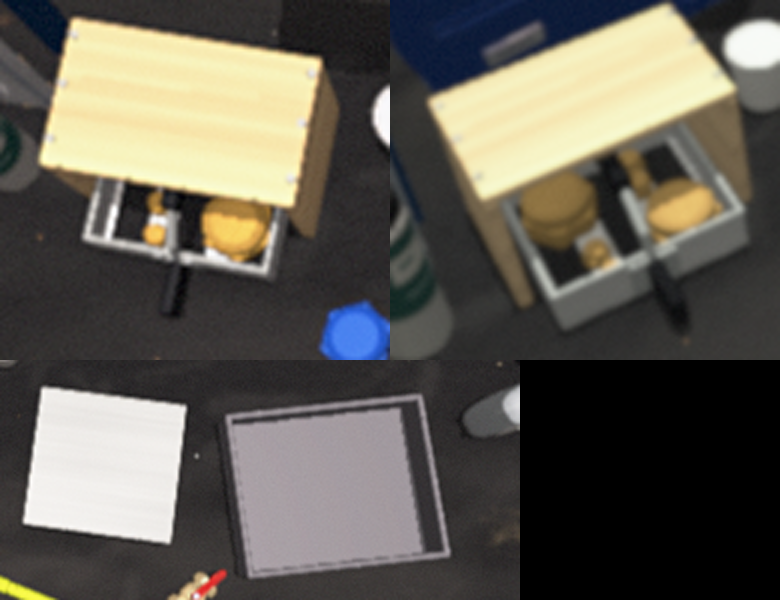

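Crop: the brass caps are only in the sieve, at (235,225) and (155,235) in the top crop and (558,205) and (682,207) in the scene crop. The blue ones are loose on the bench and are not meant. Now I'll measure the poses from the corners.

Run:
```python
import numpy as np
from h import *
t=np.load("top0.npz");s=np.load("scene0.npz")
def rep(n,uv,z):
    p=bp(t,uv,z)[:,:2]; L=[np.linalg.norm(p[(i+1)%4]-p[i]) for i in range(4)]
    ex=(p[0]+p[1]-p[2]-p[3]); ey=(p[0]+p[3]-p[1]-p[2])
    print(n,p.mean(0).round(4),"sides",np.round(L,3),"yaw x,y",np.degrees([np.arctan2(ex[1],ex[0]),np.arctan2(-ey[0],ey[1])]).round(1)); return p,ex/np.linalg.norm(ex)
p,ex=rep("rack",np.array([[73,17],[322,57],[294,206],[40,164]])/3+[130,110],.144)
print("rack origin",p.mean(0)-ex*.023, "sieve centre->pull", p.mean(0)-ex*(.023+.115))
rep("pan",(np.array([[42,387],[187,406],[171,543],[24,523]])-[0,360])/2+[265,160],.071)
rep("tray",(np.array([[226,415],[421,396],[450,555],[249,577]])-[0,360])/2+[265,160],.06)
a=bp(t,np.array([[172,308],[178,270]])/3+[130,110],.046); print("pull top end/root",a.round(4))
b=bp(s,np.array([[686-390,318],[656-390,258]])/3+[95,185],.046); print("scene pull",b.round(4))
print("sieve rim front corners", bp(t,np.array([[85,240],[275,276]])/3+[130,110],.05).round(4))
print("rim scene", bp(s,np.array([[560-390,293],[743-390,212]])/3+[95,185],.05).round(4))
```

```text
rack [0.671  0.2964] sides [0.222 0.134 0.223 0.134] yaw x,y [-8.7 -8.8]
rack origin [0.64831128 0.29993438] sieve centre->pull [0.53464363 0.317389  ]
pan [ 0.5136 -0.0401] sides [0.201 0.189 0.199 0.189] yaw x,y [-7. -7.]
tray [ 0.4902 -0.3562] sides [0.273 0.221 0.274 0.223] yaw x,y [7.  6.6]
pull top end/root [[0.5106 0.3216 0.046 ]
 [0.5464 0.3177 0.046 ]]
scene pull [[0.4871 0.3373 0.046 ]
 [0.555  0.3206 0.046 ]]
sieve rim front corners [[0.5731 0.4048 0.05  ]
 [0.5412 0.2264 0.05  ]]
rim scene [[0.5751 0.4005 0.05  ]
 [0.5429 0.2381 0.05  ]]
```

```bash
cat >> h.py <<'E'
from scipy.spatial.transform import Rotation as Ro
def want(yaw): # tool x at yaw (deg), tool z down
    c,s=np.cos(np.radians(yaw)),np.sin(np.radians(yaw)); return Ro.from_matrix(np.array([[c,s,0],[s,-c,0],[0,0,-1.]]))
def work(way,grip,start=None,smooth=0):
    """way: list of (pos, yaw, nrows); prints the tool-frame shift/turn of each row in round numbers"""
    from plant import r
    s=r.get_state(); p,R=(np.array(s["tool_pos"]),Ro.from_quat(s["eef_rot"])) if start is None else (np.array(start[0]),want(start[1]))
    out=[]
    for pos,yaw,n in way:
        p0,R0=p.copy(),R; full=(R0.inv()*want(yaw)).as_rotvec()
        for i in range(1,n+1):
            f=i/n; f=f*f*(3-2*f) if smooth else f
            d=np.round(R.inv().apply(p0+f*(np.array(pos)-p0)-p)*1000).astype(int)
            t=np.round(np.degrees((R.inv()*R0*Ro.from_rotvec(full*f)).as_rotvec()),1)
            p=p+R.apply(d/1000.); R=R*Ro.from_rotvec(np.radians(t))
            out.append([grip,d.tolist(),t.tolist()])
    for i in range(0,len(out),8): print(str(out[i:i+8]).replace(" ",""))
E
python3 - <<'E'
from h import *
work([((.42,-.33,.26),-5,8),((.50,.05,.26),-9.5,8),((.527,.320,.20),-9.5,8)],-1)
E
```

```text
[[-1,[37,-23,-3],[-0.0,0.0,2.8]],[-1,[37,-24,-2],[-0.0,0.0,2.9]],[-1,[35,-27,-3],[-0.0,0.0,2.8]],[-1,[33,-28,-3],[-0.0,0.0,2.9]],[-1,[33,-29,-3],[-0.1,0.0,2.8]],[-1,[30,-32,-2],[0.0,0.0,2.9]],[-1,[29,-32,-3],[0.0,0.0,2.8]],[-1,[28,-35,-3],[0.0,0.0,2.9]]]
[[-1,[6,-48,0],[0.0,0.0,0.6]],[-1,[5,-48,0],[0.0,0.0,0.5]],[-1,[5,-49,0],[0.0,0.0,0.6]],[-1,[4,-48,0],[0.0,0.0,0.5]],[-1,[4,-48,0],[0.0,0.0,0.6]],[-1,[3,-49,0],[0.0,0.0,0.5]],[-1,[3,-48,0],[0.0,0.0,0.6]],[-1,[3,-48,0],[0.0,0.0,0.6]]]
[[-1,[-2,-34,7],[0.0,0.0,-0.0]],[-1,[-3,-34,8],[0.0,0.0,-0.0]],[-1,[-2,-34,7],[0.0,0.0,-0.0]],[-1,[-2,-34,8],[0.0,0.0,-0.0]],[-1,[-2,-33,7],[0.0,0.0,-0.0]],[-1,[-3,-34,8],[0.0,0.0,-0.0]],[-1,[-2,-34,7],[0.0,0.0,-0.0]],[-1,[-2,-34,8],[0.0,0.0,-0.0]]]
```

```bash
python3 -m pendant '[[-1,[37,-23,-3],[0,0,2.8]],[-1,[37,-24,-2],[0,0,2.9]],[-1,[35,-27,-3],[0,0,2.8]],[-1,[33,-28,-3],[0,0,2.9]],[-1,[33,-29,-3],[0,0,2.8]],[-1,[30,-32,-2],[0,0,2.9]],[-1,[29,-32,-3],[0,0,2.8]],[-1,[28,-35,-3],[0,0,2.9]]]'; python3 -c "
from plant import r;print(r.get_state()['q'])"
```

```text
clock: 1.1
tool_pos: [0.4211, -0.329, 0.2605]
eef_rot: [0.999, -0.045, -0.0, -0.0]
contact_force: [-0.0, -1.2, -0.9]
opening: 0.998
finger_force: 0.0
[ 0.61005716  0.53828961 -0.05281179  1.81678124  0.03827388  0.78809884
 -1.12308772]
```

Run:
```python
from h import *
work([((.50,.05,.26),83,9),((.527,.320,.18),170.5,9)],-1)
```

```text
[[-1,[5,-43,0],[-0.0,0.0,-9.8]],[-1,[12,-41,0],[-0.0,0.0,-9.8]],[-1,[19,-39,0],[-0.0,0.0,-9.8]],[-1,[25,-34,0],[-0.0,0.0,-9.8]],[-1,[31,-30,0],[-0.0,0.0,-9.8]],[-1,[36,-25,0],[-0.0,0.0,-9.8]],[-1,[39,-18,0],[-0.0,-0.0,-9.8]],[-1,[41,-11,1],[-0.0,-0.0,-9.8]]]
[[-1,[43,-3,0],[-0.0,-0.0,-9.8]],[-1,[30,-1,9],[-0.0,-0.0,-9.7]],[-1,[30,5,9],[-0.0,-0.0,-9.7]],[-1,[29,9,9],[-0.0,-0.0,-9.8]],[-1,[26,14,8],[-0.0,-0.0,-9.7]],[-1,[24,19,9],[-0.0,-0.0,-9.7]],[-1,[21,22,9],[-0.0,-0.0,-9.7]],[-1,[16,25,9],[0.0,-0.0,-9.7]]]
[[-1,[12,28,9],[0.0,-0.0,-9.7]],[-1,[7,29,9],[0.0,-0.0,-9.8]]]
```

```bash
python3 -m pendant '[[-1,[5,-43,0],[0,0,-9.8]],[-1,[12,-41,0],[0,0,-9.8]],[-1,[19,-39,0],[0,0,-9.8]],[-1,[25,-34,0],[0,0,-9.8]],[-1,[31,-30,0],[0,0,-9.8]],[-1,[36,-25,0],[0,0,-9.8]],[-1,[39,-18,0],[0,0,-9.8]],[-1,[41,-11,1],[0,0,-9.8]]]'>/dev/null
python3 -m pendant '[[-1,[43,-3,0],[0,0,-9.8]],[-1,[30,-1,9],[0,0,-9.7]],[-1,[30,5,9],[0,0,-9.7]],[-1,[29,9,9],[0,0,-9.8]],[-1,[26,14,8],[0,0,-9.7]],[-1,[24,19,9],[0,0,-9.7]],[-1,[21,22,9],[0,0,-9.7]],[-1,[16,25,9],[0,0,-9.7]]]'>/dev/null
python3 -m pendant '[[-1,[12,28,9],[0,0,-9.7]],[-1,[7,29,9],[0,0,-9.8]],[-1,[0,0,0],[0,0,0]],[-1,[0,0,0],[0,0,0]]]'
python3 - <<'E'
from plant import r,cams
from h import *
s=r.get_state();print(np.round(s['q'],2))
d=cams.snapshot("wrist");cv2.imwrite("pics/w1.png",d["img"][:,:,::-1])
np.savez("w1.npz",pos=s["tool_pos"],rot=s["eef_rot"],**d)
print(d["camera_matrix"],d["tool_from_camera"])
E
```

```text
clock: 3.6
tool_pos: [0.5254, 0.3174, 0.1794]
eef_rot: [0.083, 0.997, -0.001, -0.0]
contact_force: [0.0, 0.0, 1.0]
opening: 0.998
finger_force: 0.0
[-0.2   0.86 -0.8   1.64  0.72  0.97  0.15]
[[315.71024209   0.         272.0900135 ]
 [  0.         315.71024209 208.90456604]
 [  0.           0.           1.        ]] [[-1.16551104e-04  9.52873379e-01  3.03368275e-01  7.92992987e-02]
 [ 9.99999993e-01  1.13557421e-04  2.75086748e-05 -9.92626345e-05]
 [-8.23743509e-06  3.03368276e-01 -9.52873386e-01 -1.46239174e-01]
 [ 0.00000000e+00  0.00000000e+00  0.00000000e+00  1.00000000e+00]]
```

View pics/w1.png

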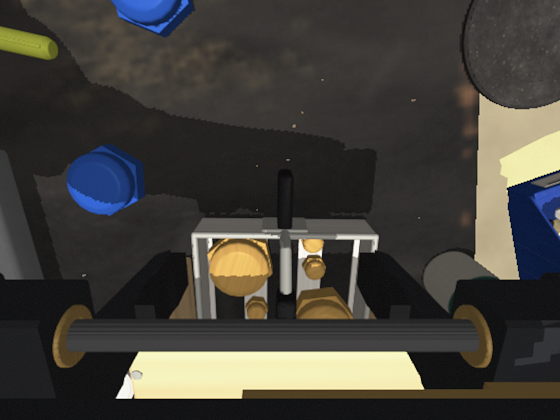

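Wrist view: the pull's top runs from (286,170) to (285,226), the front rim from (193,220) to (378,222). Both large brass caps are at (240,265) and (322,305), with small caps at (312,243), (314,267) and (257,308).

```bash
cat >> h.py <<'E'
def wristcam(d):
    T=np.eye(4);T[:3,:3]=Ro.from_quat(d["rot"]).as_matrix();T[:3,3]=d["pos"]
    return dict(camera_matrix=d["camera_matrix"],camera_from_world=np.linalg.inv(T@d["tool_from_camera"]))
E
python3 - <<'E'
from h import *
w=wristcam(np.load("w1.npz"))
print(bp(w,[[286,170],[285,220]],.046).round(4)); a=bp(w,[[195,235],[377,238]],.05); b=bp(w,[[196,219],[374,221]],.05);print(a.round(4),b.round(4))
E
```

```text
[[0.501  0.3338 0.046 ]
 [0.5477 0.3256 0.046 ]]
[[0.5472 0.2398 0.05  ]
 [0.5784 0.4085 0.05  ]] [[0.5318 0.2446 0.05  ]
 [0.5609 0.4069 0.05  ]]
```

```bash
cat >> h.py <<'E'
def sieve_pts(x,y,yaw,z0=0):
    L=[[-.135,-.007,.046],[-.135,.007,.046],[-.079,.007,.046],[-.079,-.007,.046],[-.079,-.087,.05],[-.079,.087,.05],[.079,.087,.05],[.079,-.087,.05]]
    return Ro.from_euler('z',yaw,degrees=True).apply(L)+[x,y,z0]
def overlay(img,cam,pose,box,f,z0=0):
    x0,y0,x1,y1=box; im=cv2.resize(img[y0:y1,x0:x1,::-1],None,fx=f,fy=f,interpolation=cv2.INTER_CUBIC)
    q=(proj(cam,sieve_pts(*pose,z0))+.5-[x0,y0])*f
    for k in(q[:4],q[4:]): cv2.polylines(im,[np.int32(k)],True,(0,255,0),1)
    return im
E
python3 - <<'E'
from h import *
t=np.load("top0.npz");s=np.load("scene0.npz");wd=np.load("w1.npz");w=wristcam(wd)
o=np.zeros((600,800,3),np.uint8)
for j,P in enumerate([(.6405,.309,-10),(.6405,.302,-10)]):
    for i,(im,c,b) in enumerate([(t["img"],t,(140,155,240,225)),(s["img"],s,(110,215,210,295)),(wd["img"],w,(180,150,390,330))]):
        v=overlay(im,c,P,b,(2.6,2.6,1.25)[i]); h,ww=v.shape[:2]; o[j*300:j*300+h,i*266:i*266+ww]=v[:,:800-i*266]
cv2.imwrite("pics/ov1.png",o)
E
```

```text
(no output)
```

View pics/ov1.png

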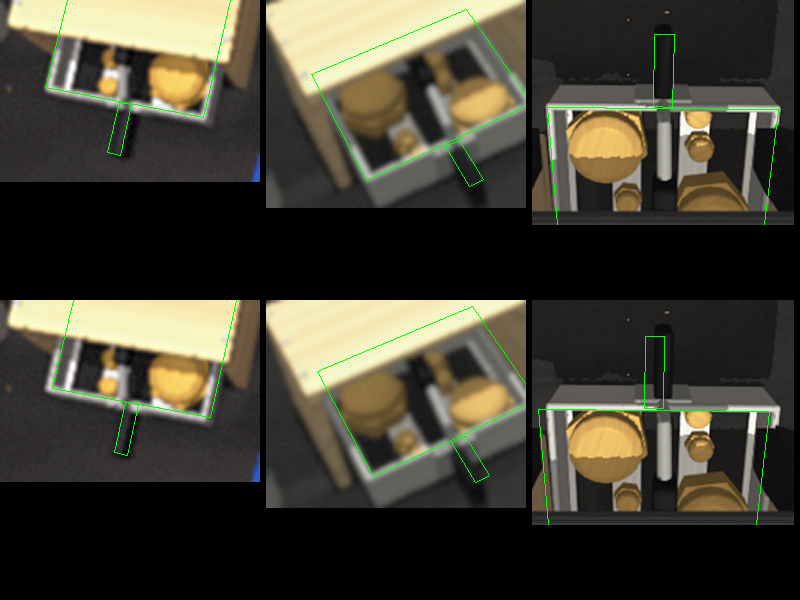

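Candidate 1 (y=0.309) fits the wrist and scene views to a few mm. I'll take the sieve at about (0.636, 0.307) with yaw -10 deg, which puts the pull at (0.523, 0.327).

Run:
```python
from h import *
work([((.523,.327,.011),170,8)],-1)
```

```text
[[-1,[1,1,21],[-0.0,0.0,0.1]],[-1,[0,1,21],[-0.0,0.0,0.0]],[-1,[1,2,21],[-0.0,0.0,0.1]],[-1,[0,1,21],[-0.1,0.0,0.0]],[-1,[1,1,21],[0.0,0.0,0.1]],[-1,[0,1,21],[0.0,0.0,0.1]],[-1,[1,1,22],[0.0,0.0,0.0]],[-1,[0,1,21],[-0.0,0.0,0.1]]]
```

```bash
python3 -m pendant '[[-1,[1,1,21],[0,0,0.1]],[-1,[0,1,21],[0,0,0]],[-1,[1,2,21],[0,0,0.1]],[-1,[0,1,21],[0,0,0]],[-1,[1,1,21],[0,0,0.1]],[-1,[0,1,21],[0,0,0.1]],[-1,[1,1,22],[0,0,0]],[-1,[0,1,21],[0,0,0.1]]]'
python3 -m pendant '[[1,[0,0,0],[0,0,0]],[1,[0,0,0],[0,0,0]],[1,[0,0,0],[0,0,0]],[1,[0,0,0],[0,0,0]],[1,[0,0,0],[0,0,0]],[1,[0,0,0],[0,0,0]]]' 20
```

```text
clock: 4.65
tool_pos: [0.5227, 0.3285, 0.0092]
eef_rot: [0.086, 0.996, -0.0, -0.0]
contact_force: [0.0, 1.0, 1.5]
opening: 1.002
finger_force: 0.0
clock: 5.4
tool_pos: [0.523, 0.3284, 0.0108]
eef_rot: [0.086, 0.996, 0.0, 0.0]
contact_force: [0.2, -0.0, 0.3]
opening: 0.343
finger_force: 0.0
```

```bash
python3 -m pendant '[[1,[0,0,0],[0,0,0]],[1,[0,0,0],[0,0,0]],[1,[0,0,0],[0,0,0]],[1,[0,0,0],[0,0,0]],[1,[0,0,0],[0,0,0]]]' 20
```

```text
clock: 6.02
tool_pos: [0.5229, 0.3288, 0.0107]
eef_rot: [0.086, 0.996, 0.0, 0.0]
contact_force: [0.4, 1.3, -0.8]
opening: 0.158
finger_force: 20.0
```

```bash
python3 -m pendant '[[1,[4,0,0],[0,0,0]],[1,[8,0,0],[0,0,0]],[1,[11,0,0],[0,0,0]],[1,[11,0,0],[0,0,0]],[1,[11,0,0],[0,0,0]],[1,[11,0,0],[0,0,0]],[1,[11,0,0],[0,0,0]],[1,[11,0,0],[0,0,0]]]'
python3 -m pendant '[[1,[11,0,0],[0,0,0]],[1,[11,0,0],[0,0,0]],[1,[11,0,0],[0,0,0]],[1,[11,0,0],[0,0,0]],[1,[10,0,0],[0,0,0]],[1,[6,0,0],[0,0,0]],[1,[3,0,0],[0,0,0]],[1,[0,0,0],[0,0,0]]]'
python3 -m pendant '[[-0.2,[0,0,0],[0,0,0]],[-0.2,[0,0,0],[0,0,0]],[-0.2,[0,0,0],[0,0,0]],[-0.2,[0,0,0],[0,0,0]],[-0.2,[0,0,0],[0,0,0]],[-0.2,[0,0,0],[0,0,0]]]'
```

```text
clock: 7.02
tool_pos: [0.4453, 0.3418, 0.0107]
eef_rot: [0.086, 0.996, -0.0, -0.0]
contact_force: [2.8, -1.2, -1.1]
opening: 0.157
finger_force: 20.0
clock: 8.02
tool_pos: [0.3833, 0.3526, 0.0107]
eef_rot: [0.086, 0.996, 0.0, -0.0]
contact_force: [-0.0, 0.2, -0.2]
opening: 0.158
finger_force: 20.0
clock: 8.78
tool_pos: [0.384, 0.3525, 0.0107]
eef_rot: [0.086, 0.996, -0.0, 0.0]
contact_force: [-0.2, -0.6, 0.0]
opening: 0.601
finger_force: 0.0
```

```bash
python3 -m pendant '[[-0.2,[0,0,-15],[0,0,0]],[-0.5,[0,0,-30],[0,0,0]],[-0.5,[0,0,-30],[0,0,0]],[-0.5,[0,0,-35],[0,0,0]],[-0.5,[0,0,-35],[0,0,0]],[-0.5,[0,0,-35],[0,0,0]],[-0.5,[0,0,-20],[0,0,0]],[-0.5,[0,0,0],[0,0,0]]]'
python3 - <<'E'
from plant import r,cams
from h import *
s=r.get_state(); wd=cams.snapshot("wrist");wd.update(pos=s["tool_pos"],rot=s["eef_rot"]);np.savez("w2.npz",**wd);w=wristcam(wd)
t=cams.snapshot("top");c=cams.snapshot("scene");np.savez("top2.npz",**t);np.savez("scene2.npz",**c)
P=(.497,.3325,-10)
o=np.zeros((600,800,3),np.uint8)
a=overlay(t["img"],t,P,(130,140,270,290),2);o[:300,:280]=a
a=overlay(c["img"],c,P,(100,200,240,350),2);o[300:600,:280]=a
o[:420,280:]=overlay(wd["img"],w,P,(20,0,540,420),1)
cv2.imwrite("pics/ov2.png",o)
E
```

```text
clock: 9.78
tool_pos: [0.3844, 0.3531, 0.2118]
eef_rot: [0.086, 0.996, 0.001, 0.001]
contact_force: [-0.9, -0.1, 0.5]
opening: 0.752
finger_force: 0.0
```

View pics/ov2.png

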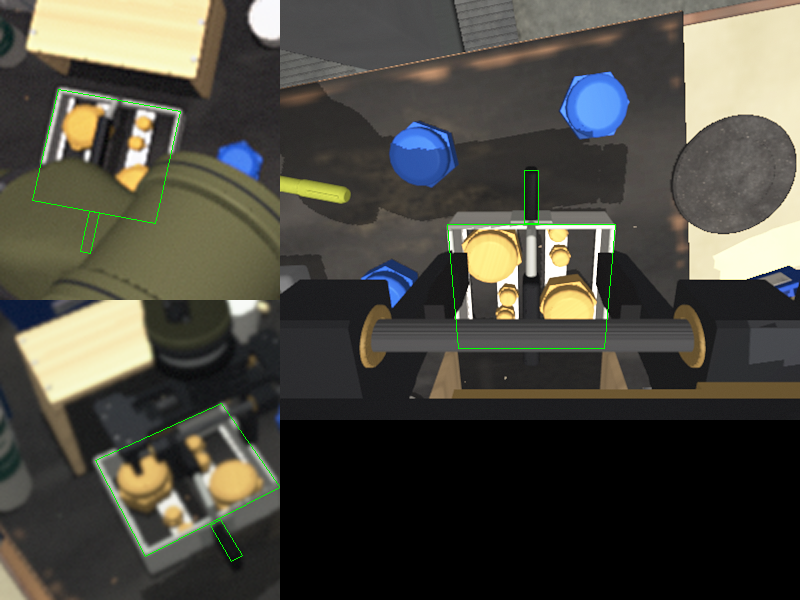

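The overlay fits all three views: the sieve is at (0.497, 0.3325) with yaw -10 deg. All four small caps sit on the strips (wrist picture: (558,235), (560,257), (509,295), (505,315) in the composite). Next is the bridge.

```bash
python3 -m pendant '[[-0.5,[-18,0,0],[0,0,0]],[-0.5,[-28,0,0],[0,0,0]],[-0.5,[-28,0,5],[0,0,0]],[-0.5,[-28,0,5],[0,0,0]],[-0.5,[-12,0,20],[0,0,0]],[-0.5,[0,0,30],[0,0,0]],[-0.5,[0,0,30],[0,0,0]],[-0.5,[0,0,25],[0,0,0]]]'
python3 -m pendant '[[-0.5,[0,0,15],[0,0,0]],[-0.5,[0,0,0],[0,0,0]]]'
python3 - <<'E'
from h import *
work([((.497,.3325,.081),170,1)],-.5)
E
```

```text
clock: 10.92
tool_pos: [0.4943, 0.3325, 0.0927]
eef_rot: [0.085, 0.996, -0.001, -0.002]
contact_force: [-0.3, -0.7, -0.3]
opening: 0.75
finger_force: 0.0
clock: 11.18
tool_pos: [0.495, 0.3325, 0.0791]
eef_rot: [0.085, 0.996, -0.001, -0.001]
contact_force: [-1.1, -0.4, 0.7]
opening: 0.75
finger_force: 0.0
[[-0.5,[-2,0,-2],[-0.1,-0.1,0.2]]]
```

```bash
python3 -m pendant '[[1,[-2,0,-2],[0,0,0]],[1,[0,0,0],[0,0,0]],[1,[0,0,0],[0,0,0]],[1,[0,0,0],[0,0,0]],[1,[0,0,0],[0,0,0]],[1,[0,0,0],[0,0,0]],[1,[0,0,0],[0,0,0]],[1,[0,0,0],[0,0,0]]]' 45
python3 -m pendant '[[1,[0,0,0],[0,0,0]],[1,[0,0,0],[0,0,0]]]'
python3 - <<'E'
from h import *
work([((.470,.325,.176),170,5),((.50,.05,.19),178,12),((.497,-.20,.19),186,11),((.490,-.356,.175),186.8,10)],1)
E
```

```text
clock: 12.18
tool_pos: [0.4983, 0.3327, 0.0828]
eef_rot: [0.086, 0.996, 0.0, 0.0]
contact_force: [-0.2, -0.3, 1.3]
opening: 0.175
finger_force: 45.0
clock: 12.42
tool_pos: [0.4983, 0.3327, 0.0828]
eef_rot: [0.086, 0.996, -0.0, 0.0]
contact_force: [-0.4, -0.5, 1.7]
opening: 0.175
finger_force: 45.0
[[1,[5,-2,-19],[-0.0,0.0,0.0]],[1,[6,-3,-18],[-0.0,0.0,0.1]],[1,[5,-2,-19],[-0.0,0.0,-0.0]],[1,[5,-3,-19],[-0.0,0.0,0.0]],[1,[6,-2,-18],[-0.0,0.0,0.1]],[1,[-7,-22,-1],[-0.0,0.0,-0.7]],[1,[-6,-22,-1],[-0.0,0.0,-0.6]],[1,[-6,-23,-2],[-0.0,0.0,-0.7]]]
[[1,[-5,-22,-1],[-0.0,0.0,-0.7]],[1,[-6,-23,-1],[-0.0,0.0,-0.7]],[1,[-5,-22,-1],[-0.0,0.0,-0.6]],[1,[-5,-23,-1],[-0.0,0.0,-0.7]],[1,[-5,-22,-1],[-0.0,0.0,-0.7]],[1,[-4,-23,-2],[-0.0,0.0,-0.6]],[1,[-4,-23,-1],[-0.0,0.0,-0.7]],[1,[-4,-22,-1],[-0.0,0.0,-0.7]]]
[[1,[-4,-23,-1],[-0.0,0.0,-0.6]],[1,[-1,-23,0],[-0.0,0.0,-0.7]],[1,[0,-22,0],[-0.0,0.0,-0.8]],[1,[0,-23,0],[-0.0,0.0,-0.7]],[1,[1,-23,0],[-0.0,0.0,-0.7]],[1,[0,-23,0],[-0.0,0.0,-0.8]],[1,[1,-22,0],[-0.0,0.0,-0.7]],[1,[2,-23,0],[-0.0,0.0,-0.7]]]
[[1,[1,-23,0],[-0.0,0.0,-0.8]],[1,[2,-23,0],[-0.0,0.0,-0.7]],[1,[2,-22,0],[-0.0,0.0,-0.7]],[1,[2,-23,0],[-0.0,0.0,-0.7]],[1,[2,-15,1],[-0.0,0.0,-0.1]],[1,[3,-16,2],[-0.0,0.0,-0.1]],[1,[2,-15,1],[-0.0,0.0,-0.1]],[1,[3,-16,2],[-0.0,0.0,-0.0]]]
[[1,[2,-15,1],[-0.0,0.0,-0.1]],[1,[2,-16,2],[-0.0,0.0,-0.1]],[1,[3,-15,1],[-0.0,0.0,-0.1]],[1,[2,-15,2],[-0.0,0.0,-0.1]],[1,[3,-16,1],[-0.0,0.0,-0.1]],[1,[3,-15,2],[-0.0,0.0,-0.0]]]
```

```bash
python3 -m pendant '[[1,[2,0,-6],[0,0,0]],[1,[4,-2,-14],[0,0,0]],[1,[6,-3,-20],[0,0,0]],[1,[6,-3,-20],[0,0,0]],[1,[6,-3,-20],[0,0,0]],[1,[3,-1,-13],[0,0,0]],[1,[0,-4,-4],[0,0,-0.3]],[1,[-3,-10,-1],[0,0,-0.5]]]'
python3 -m pendant '[[1,[-5,-16,-1],[0,0,-0.7]],[1,[-6,-22,-1],[0,0,-0.7]],[1,[-7,-23,-1],[0,0,-0.7]],[1,[-6,-23,-1],[0,0,-0.7]],[1,[-5,-23,-1],[0,0,-0.7]],[1,[-5,-23,-1],[0,0,-0.7]],[1,[-5,-23,-1],[0,0,-0.7]],[1,[-5,-23,-1],[0,0,-0.7]]]'
python3 - <<'E'
from h import *
work([((.497,-.20,.19),186,15),((.490,-.356,.175),186.8,10)],1)
E
```

```text
clock: 13.42
tool_pos: [0.4702, 0.311, 0.1807]
eef_rot: [0.078, 0.997, 0.0, 0.0]
contact_force: [0.2, 0.5, -5.8]
opening: 0.173
finger_force: 45.0
clock: 14.42
tool_pos: [0.4939, 0.1286, 0.1881]
eef_rot: [0.03, 1.0, -0.001, -0.001]
contact_force: [0.3, -0.5, -6.3]
opening: 0.175
finger_force: 45.0
[[1,[-2,-22,0],[-0.0,-0.0,-0.6]],[1,[-1,-22,0],[-0.0,-0.0,-0.7]],[1,[-1,-22,0],[-0.0,-0.0,-0.6]],[1,[-1,-21,0],[-0.0,-0.0,-0.6]],[1,[0,-22,0],[-0.0,-0.0,-0.7]],[1,[-1,-22,-1],[-0.0,-0.0,-0.6]],[1,[0,-22,0],[-0.0,-0.0,-0.6]],[1,[0,-22,0],[-0.0,-0.0,-0.7]]]
[[1,[1,-22,0],[-0.0,-0.0,-0.6]],[1,[0,-22,0],[-0.1,-0.0,-0.6]],[1,[1,-22,0],[0.0,-0.1,-0.7]],[1,[1,-22,0],[0.0,0.0,-0.6]],[1,[2,-22,0],[0.0,0.0,-0.6]],[1,[1,-21,0],[0.0,0.0,-0.7]],[1,[2,-22,-1],[0.0,0.0,-0.6]],[1,[2,-15,2],[0.0,0.0,-0.1]]]
[[1,[3,-16,1],[0.0,0.0,-0.1]],[1,[2,-15,2],[0.0,0.0,-0.0]],[1,[3,-16,1],[0.0,0.0,-0.1]],[1,[2,-15,2],[0.0,0.0,-0.1]],[1,[2,-16,1],[0.0,0.0,-0.1]],[1,[3,-15,2],[0.0,0.0,-0.0]],[1,[2,-16,1],[0.0,0.0,-0.1]],[1,[3,-15,2],[0.0,0.0,-0.1]]]
[[1,[3,-15,1],[0.0,0.0,-0.1]]]
```

```bash
python3 -m pendant '[[1,[-2,-22,0],[0,0,-0.6]],[1,[-1,-22,0],[0,0,-0.7]],[1,[-1,-22,0],[0,0,-0.6]],[1,[-1,-21,0],[0,0,-0.6]],[1,[0,-22,0],[0,0,-0.7]],[1,[-1,-22,-1],[0,0,-0.6]],[1,[0,-22,0],[0,0,-0.6]],[1,[0,-22,0],[0,0,-0.7]]]' >/dev/null
python3 -m pendant '[[1,[1,-22,0],[0,0,-0.6]],[1,[0,-22,0],[0,0,-0.6]],[1,[1,-22,0],[0,0,-0.7]],[1,[1,-22,0],[0,0,-0.6]],[1,[2,-22,0],[0,0,-0.6]],[1,[1,-21,0],[0,0,-0.7]],[1,[2,-22,0],[0,0,-0.6]],[1,[2,-20,0],[0,0,-0.1]]]' >/dev/null
python3 -m pendant '[[1,[3,-20,1],[0,0,-0.1]],[1,[4,-20,2],[0,0,0]],[1,[4,-20,2],[0,0,-0.1]],[1,[4,-20,2],[0,0,-0.1]],[1,[3,-18,2],[0,0,-0.1]],[1,[3,-14,2],[0,0,0]],[1,[2,-9,1],[0,0,0]],[1,[1,-5,1],[0,0,0]]]'
python3 -m pendant '[[1,[0,0,0],[0,0,0]]]'
python3 - <<'E'
from plant import r,cams
from h import *
print(np.round(r.get_state()['q'],2))
t=cams.snapshot("top")["img"];c=cams.snapshot("scene")["img"]
s=r.get_state();wd=cams.snapshot("wrist")["img"]
o=np.zeros((600,800,3),np.uint8)
o[:300,:400]=cv2.resize(t[130:280,340:540,::-1],(400,300));o[300:,:400]=cv2.resize(c[110:260,300:500,::-1],(400,300));o[:300,400:]=cv2.resize(wd[:,:,::-1],(400,300))
cv2.imwrite("pics/tray.png",o)
E
```

```text
clock: 17.42
tool_pos: [0.4875, -0.3455, 0.1765]
eef_rot: [-0.057, 0.998, 0.0, -0.0]
contact_force: [-0.4, 0.5, -5.5]
opening: 0.178
finger_force: 45.0
clock: 17.55
tool_pos: [0.4878, -0.345, 0.1766]
eef_rot: [-0.057, 0.998, 0.0, -0.0]
contact_force: [-0.0, -1.1, -6.7]
opening: 0.175
finger_force: 45.0
[ 1.03  0.89 -0.94  1.69  0.83  1.01  1.48]
```

View pics/tray.png

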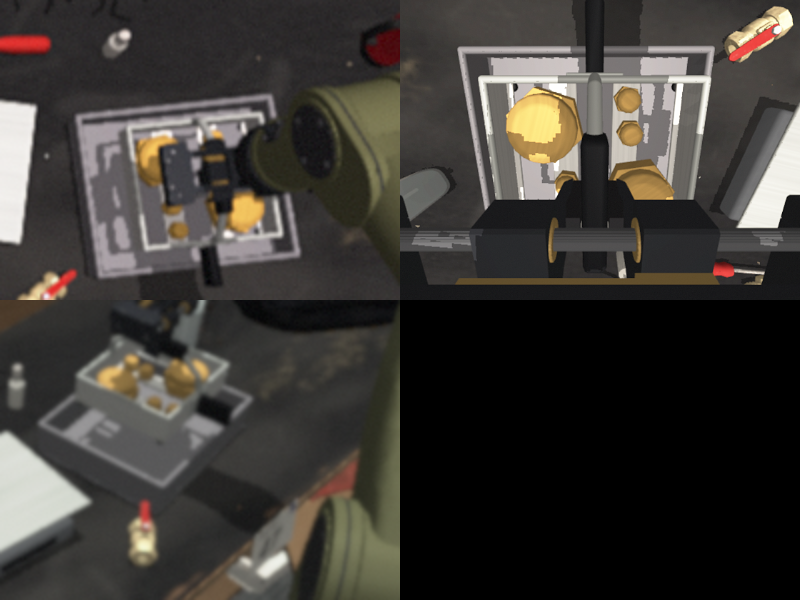

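Top: the sieve hangs inside the tray outline (composite (205,185)). The wrist view shows all the caps still in place. Centring it, lowering a little, then shaking.

```bash
python3 -m pendant '[[1,[-1,-6,7],[0,0,0]],[1,[-1,-5,8],[0,0,0]],[1,[0,-12,0],[0,0,0]],[1,[0,26,0],[0,0,0]],[1,[0,-26,0],[0,0,0]],[1,[0,26,0],[0,0,0]],[1,[0,-26,0],[0,0,0]],[1,[0,26,0],[0,0,0]]]'
python3 -m pendant '[[1,[0,-26,0],[0,0,0]],[1,[0,26,0],[0,0,0]],[1,[0,-26,0],[0,0,0]],[1,[0,26,0],[0,0,0]],[1,[0,-26,0],[0,0,0]],[1,[0,26,0],[0,0,0]],[1,[0,-14,0],[0,0,0]],[1,[0,0,0],[0,0,0]]]'
python3 - <<'E'
from plant import r,cams
from h import *
t=cams.snapshot("top")["img"];c=cams.snapshot("scene")["img"]
s=r.get_state();wd=cams.snapshot("wrist")["img"]
o=np.zeros((600,800,3),np.uint8)
o[:300,:400]=cv2.resize(t[130:280,340:540,::-1],(400,300));o[300:,:400]=cv2.resize(c[110:260,300:500,::-1],(400,300));o[:,400:]=cv2.resize(wd[0:330,150:370,::-1],(400,600))
cv2.imwrite("pics/tray2.png",o)
E
```

```text
clock: 18.7
tool_pos: [0.4893, -0.3475, 0.1613]
eef_rot: [-0.053, 0.999, -0.002, 0.0]
contact_force: [0.5, 0.7, -4.3]
opening: 0.175
finger_force: 45.0
clock: 19.7
tool_pos: [0.4911, -0.3582, 0.1617]
eef_rot: [-0.056, 0.998, -0.001, 0.0]
contact_force: [0.7, 0.2, -4.2]
opening: 0.175
finger_force: 45.0
```

View pics/tray2.png

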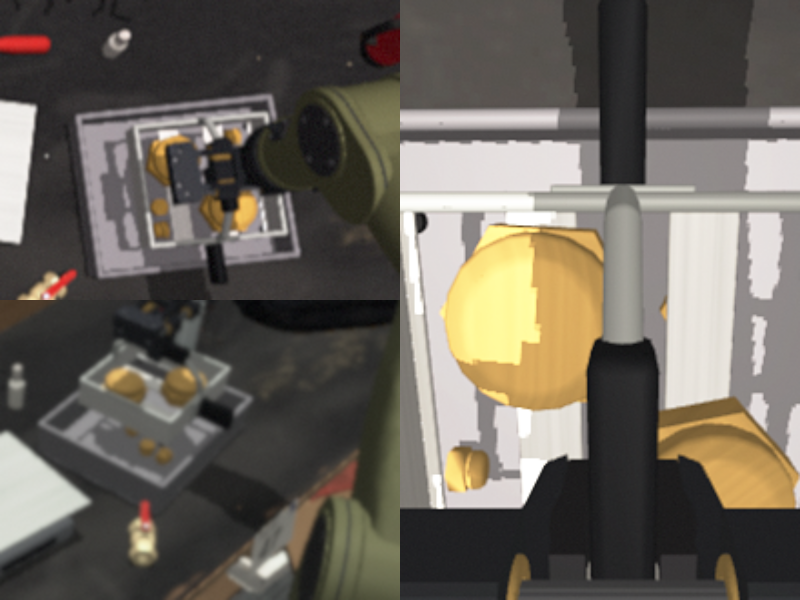

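Scene: small caps lie in the tray at (130,430), (148,447) and (163,455), and in the wrist view a fourth is far below the slot at (465,468). I'll shake some more to be sure, then confirm from a clear view.

```bash
python3 -m pendant '[[1,[0,-14,0],[0,0,0]],[1,[5,30,0],[0,0,0]],[1,[-10,-30,0],[0,0,0]],[1,[10,30,0],[0,0,0]],[1,[-10,-30,0],[0,0,0]],[1,[10,30,0],[0,0,0]],[1,[-5,-30,0],[0,0,0]],[1,[0,30,0],[0,0,0]]]'
python3 -m pendant '[[1,[0,-30,0],[0,0,0]],[1,[0,30,0],[0,0,0]],[1,[0,-30,0],[0,0,0]],[1,[0,30,0],[0,0,0]],[1,[0,-16,0],[0,0,0]],[1,[0,0,0],[0,0,0]],[1,[0,0,0],[0,0,0]],[1,[0,0,0],[0,0,0]]]'
python3 - <<'E'
from plant import r,cams
from h import *
f=[]
t=cams.snapshot("top");c=cams.snapshot("scene")
s=r.get_state();wd=cams.snapshot("wrist");wd.update(pos=s["tool_pos"],rot=s["eef_rot"]);w=wristcam(wd)
for n,d,cam in(("top",t,t),("scene",c,c),("wrist",wd,w)):
    h=cv2.cvtColor(d["img"],cv2.COLOR_RGB2HSV); m=cv2.inRange(h,(10,110,60),(28,255,255))
    k,l,st,ce=cv2.connectedComponentsWithStats(m)
    for i in range(1,k):
        if st[i,4]<12: continue
        p=bp(cam,ce[i:i+1],.014)[0]-[.4902,-.3562,.0]; p=Ro.from_euler('z',-6.8,degrees=True).apply(p)
        if abs(p[0])<.2 and abs(p[1])<.2: print(n,st[i,4],ce[i].round(0),"tray xy",p[:2].round(3))
work([((.490,-.345,.195),186.8,4),((.497,-.20,.21),180,8),((.5136,-.0401,.21),173,10)],1)
E
```

```text
clock: 20.85
tool_pos: [0.4891, -0.346, 0.161]
eef_rot: [-0.053, 0.999, -0.002, 0.0]
contact_force: [0.7, 0.2, -4.6]
opening: 0.173
finger_force: 45.0
clock: 21.85
tool_pos: [0.491, -0.3557, 0.1617]
eef_rot: [-0.057, 0.998, 0.0, -0.0]
contact_force: [-0.1, -0.3, -5.1]
opening: 0.176
finger_force: 45.0
top 52 [456. 198.] tray xy [ 0.066 -0.093]
top 252 [418. 210.] tray xy [0.042 0.021]
top 32 [449. 208.] tray xy [ 0.038 -0.067]
top 13 [451. 220.] tray xy [ 0.003 -0.069]
top 213 [443. 236.] tray xy [-0.038 -0.039]
top 62 [458. 235.] tray xy [-0.04  -0.081]
top 49 [419. 233.] tray xy [-0.023  0.028]
top 57 [420. 245.] tray xy [-0.056  0.03 ]
scene 279 [387. 154.] tray xy [ 0.022 -0.134]
scene 191 [362. 153.] tray xy [ 0.094 -0.087]
scene 33 [373. 183.] tray xy [-0.022  0.027]
scene 32 [382. 187.] tray xy [-0.053  0.027]
wrist 5144 [231. 174.] tray xy [-0.019 -0.038]
wrist 732 [291. 173.] tray xy [-0.021  0.019]
wrist 3507 [334. 249.] tray xy [0.058 0.063]
wrist 465 [185. 257.] tray xy [ 0.067 -0.09 ]
wrist 504 [213. 337.] tray xy [ 0.165 -0.067]
wrist 497 [331. 337.] tray xy [0.166 0.066]
[[1,[0,3,-8],[-0.0,0.0,-0.1]],[1,[0,2,-9],[-0.0,0.0,-0.0]],[1,[0,3,-8],[-0.0,0.0,-0.1]],[1,[0,3,-8],[-0.0,0.0,-0.0]],[1,[-3,18,-2],[-0.0,0.0,0.8]],[1,[-3,18,-2],[-0.0,0.0,0.9]],[1,[-2,18,-2],[-0.0,0.0,0.8]],[1,[-3,18,-2],[-0.0,0.0,0.9]]]
[[1,[-2,18,-2],[-0.0,0.0,0.8]],[1,[-1,18,-1],[-0.0,0.0,0.9]],[1,[-2,18,-2],[-0.0,0.0,0.8]],[1,[-1,18,-2],[-0.0,0.0,0.9]],[1,[-2,16,0],[-0.0,0.0,0.7]],[1,[-1,16,0],[-0.0,0.0,0.7]],[1,[-1,16,0],[-0.0,0.0,0.7]],[1,[-1,16,0],[-0.0,0.0,0.7]]]
[[1,[-1,16,0],[-0.0,0.0,0.7]],[1,[-1,16,0],[-0.0,0.0,0.7]],[1,[0,16,0],[-0.0,0.0,0.7]],[1,[-1,16,0],[-0.0,0.0,0.7]],[1,[0,16,0],[-0.0,0.0,0.7]],[1,[0,16,0],[-0.0,0.0,0.7]]]
```

```bash
python3 -m pendant '[[1,[0,2,-6],[0,0,0]],[1,[0,3,-9],[0,0,0]],[1,[0,5,-9],[0,0,0]],[1,[0,9,-8],[0,0,-0]],[1,[-3,14,-3],[0,0,0.8]],[1,[-3,18,-2],[0,0,0.9]],[1,[-2,18,-2],[0,0,0.8]],[1,[-3,18,-2],[0,0,0.9]]]' >/dev/null
python3 -m pendant '[[1,[-2,18,-2],[0,0,0.8]],[1,[-1,18,-1],[0,0,0.9]],[1,[-2,18,-2],[0,0,0.8]],[1,[-1,18,-2],[0,0,0.9]],[1,[-2,16,0],[0,0,0.7]],[1,[-1,16,0],[0,0,0.7]],[1,[-1,16,0],[0,0,0.7]],[1,[-1,16,0],[0,0,0.7]]]' >/dev/null
python3 -m pendant '[[1,[-1,16,0],[0,0,0.7]],[1,[-1,16,0],[0,0,0.7]],[1,[0,16,0],[0,0,0.7]],[1,[-1,16,0],[0,0,0.7]],[1,[0,16,0],[0,0,0.7]],[1,[0,10,0],[0,0,0.7]],[1,[0,5,0],[0,0,0]],[1,[0,0,0],[0,0,0]]]'
python3 - <<'E'
from plant import r,cams
from h import *
t=cams.snapshot("top");c=cams.snapshot("scene")
s=r.get_state();wd=cams.snapshot("wrist");wd.update(pos=s["tool_pos"],rot=s["eef_rot"])
for n,d in(("top",t),("scene",c)):
    h=cv2.cvtColor(d["img"],cv2.COLOR_RGB2HSV); m=cv2.inRange(h,(10,110,60),(28,255,255))
    k,l,st,ce=cv2.connectedComponentsWithStats(m)
    for i in range(1,k):
        if st[i,4]<12: continue
        p=bp(d,ce[i:i+1],.014)[0]-[.4902,-.3562,.0]; p=Ro.from_euler('z',-6.8,degrees=True).apply(p)
        if abs(p[0])<.15 and abs(p[1])<.15: print(n,st[i,4],ce[i].round(0),"tray xy",p[:2].round(3))
o=np.zeros((600,800,3),np.uint8)
o[:300,:400]=cv2.resize(t["img"][130:280,270:510,::-1],(400,300));o[300:,:400]=cv2.resize(c["img"][110:290,230:470,::-1],(400,300));o[:,400:]=cv2.resize(wd["img"][0:330,150:370,::-1],(400,600))
cv2.imwrite("pics/pan.png",o)
work([((.5136,-.0401,.21),173,2)],1)
E
```

```text
clock: 25.0
tool_pos: [0.5146, -0.0377, 0.2098]
eef_rot: [0.063, 0.998, -0.0, 0.0]
contact_force: [-0.3, -0.3, -4.2]
opening: 0.172
finger_force: 45.0
top 54 [456. 198.] tray xy [ 0.066 -0.092]
scene 32 [370. 154.] tray xy [ 0.069 -0.097]
scene 28 [366. 174.] tray xy [ 0.02  -0.001]
scene 25 [319. 183.] tray xy [0.11  0.138]
scene 31 [373. 183.] tray xy [-0.021  0.026]
scene 30 [382. 188.] tray xy [-0.053  0.028]
[[1,[0,-1,0],[-0.0,-0.0,-0.2]],[1,[1,-1,0],[-0.0,-0.0,-0.1]]]
```

View pics/pan.png

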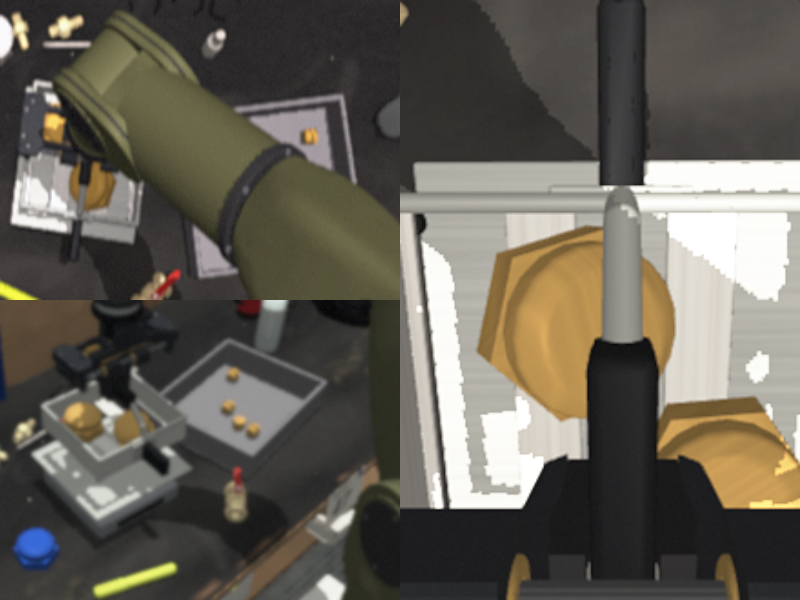

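Scene: all four small caps are in the tray, at composite (232,374), (228,407), (239,423) and (253,430). Both large caps are in the sieve, which is over the pan. Lowering it gently: the feet should touch at TCP z of about 0.154 and the pan should carry everything at about 0.142.

```bash
python3 -m pendant '[[1,[0,-1,4],[0,0,-0.2]],[1,[1,-1,8],[0,0,-0.1]],[1,[0,0,10],[0,0,0]],[1,[0,0,10],[0,0,0]],[1,[0,0,8],[0,0,0]],[1,[0,0,5],[0,0,0]],[1,[0,0,3],[0,0,0]],[1,[0,0,2],[0,0,0]]]'
python3 -m pendant '[[1,[0,0,2],[0,0,0]],[1,[0,0,2],[0,0,0]],[1,[0,0,2],[0,0,0]],[1,[0,0,2],[0,0,0]],[1,[0,0,2],[0,0,0]],[1,[0,0,2],[0,0,0]],[1,[0,0,1],[0,0,0]],[1,[0,0,0],[0,0,0]]]'
```

```text
clock: 26.15
tool_pos: [0.5136, -0.0395, 0.1597]
eef_rot: [0.061, 0.998, -0.0, 0.0]
contact_force: [0.8, 0.3, -4.6]
opening: 0.176
finger_force: 45.0
clock: 27.15
tool_pos: [0.5137, -0.0396, 0.1468]
eef_rot: [0.061, 0.998, -0.0, 0.0]
contact_force: [0.4, -1.5, -1.3]
opening: 0.179
finger_force: 45.0
```

```bash
python3 -m pendant '[[1,[0,0,1],[0,0,0]],[1,[0,0,1],[0,0,0]],[1,[0,0,1],[0,0,0]],[1,[0,0,0],[0,0,0]],[1,[0,0,0],[0,0,0]],[1,[0,0,0],[0,0,0]]]'
python3 - <<'E'
from plant import r
print(r.get_state()["contact_force"])
E
```

```text
clock: 27.9
tool_pos: [0.5136, -0.0394, 0.1438]
eef_rot: [0.061, 0.998, 0.0, 0.0]
contact_force: [2.3, -2.2, 0.1]
opening: 0.175
finger_force: 45.0
[ 2.29400312 -2.2121139   0.07498596]
```

```bash
python3 -m pendant '[[0.4,[0,0,0],[0,0,0]],[0.2,[0,0,0],[0,0,0]],[0,[0,0,0],[0,0,0]],[-0.3,[0,0,0],[0,0,0]],[-0.3,[0,0,0],[0,0,0]],[-0.3,[0,0,0],[0,0,0]],[-0.3,[0,0,0],[0,0,0]],[-0.3,[0,0,0],[0,0,0]]]'
python3 -m pendant '[[-0.3,[0,0,-10],[0,0,0]],[-0.3,[0,0,-20],[0,0,0]],[-0.3,[0,0,-30],[0,0,0]],[-0.3,[0,0,-30],[0,0,0]],[-0.3,[0,0,-30],[0,0,0]],[-0.3,[0,0,-20],[0,0,0]],[-0.3,[0,0,0],[0,0,0]],[-0.3,[0,0,0],[0,0,0]]]'
python3 - <<'E'
from plant import r,cams
from h import *
s=r.get_state();wd=cams.snapshot("wrist");wd.update(pos=s["tool_pos"],rot=s["eef_rot"]);w=wristcam(wd)
t=cams.snapshot("top");c=cams.snapshot("scene")
P=(.5136,-.0401,-7);o=np.zeros((600,800,3),np.uint8)
o[:300,:280]=overlay(t["img"],t,P,(250,140,390,290),2,.059);o[300:,:280]=overlay(c["img"],c,P,(230,130,370,280),2,.059)
o[:420,280:]=overlay(wd["img"],w,P,(20,0,540,420),1,.059)
cv2.imwrite("pics/end.png",o)
E
```

```text
clock: 28.9
tool_pos: [0.5135, -0.0396, 0.1437]
eef_rot: [0.061, 0.998, -0.0, 0.0]
contact_force: [-0.3, 0.6, -0.5]
opening: 0.651
finger_force: 0.0
clock: 29.9
tool_pos: [0.5129, -0.0399, 0.2832]
eef_rot: [0.061, 0.998, -0.0, -0.001]
contact_force: [0.8, -0.1, -0.5]
opening: 0.652
finger_force: 0.0
```

View pics/end.png

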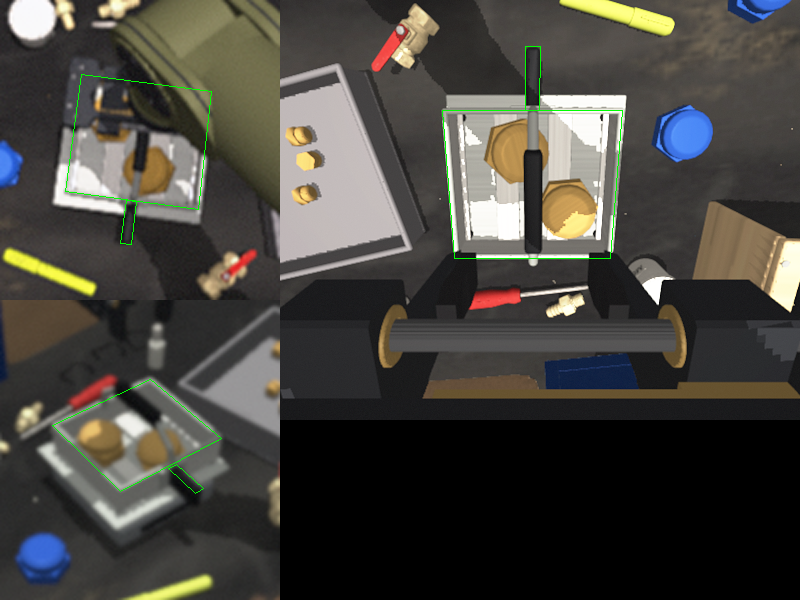

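The sieve stands on the pan within a few mm of the predicted outline. Both large caps are in it, and the gripper is clear above. Handing in.

```bash
python3 -c "
from plant import r;print(r.finish_job())"
```

```text
the job is handed in; nothing more can be done
None
```

I handed the job in at about 30 s of the 67 s: the sieve stands released on the scale pan, within a few mm of centre, with both large caps in it and all four small caps in the tray; the judge's verdict was not shown.

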